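# Load a flanged part into the tilted measuring nest

### The arm

A 6-joint arm with a two-finger parallel gripper is mounted at the origin on the work surface. World frame = base frame: x ahead of the robot, y to its left, z up, the work surface at z = 0. Lengths are in m, angles in rad, forces in N, time in s.
With the tool pointing down it reaches from about 0.225 to 0.725 m from the base axis. Payload 3.1 kg.
Tool frame: the origin (TCP) lies on the centre line of the jaws, within the pads' length; the fingertips stand env.tip_extent ahead of it and the grasp point (between the pads) lies 11 mm behind it (env.tip_extent is the distance from the TCP to the fingertips, in m); z points along the fingers, x is the direction in which the jaws open and shut, and the axes are right-handed (so a half turn about z gives the same grasp; the last joint's range is limited). The gripper opens to 85 mm and grips with 20 to 120 N. Pads are 22 mm wide; open, the fingers measure 114 mm over their backs; the gripper's body (76 mm by 85 mm) begins 54 mm behind the grasp point. The pads swing forward as they close: fully open they stand 13 mm farther back than shut.
Start: joints at [1.202, 0.048, 0.099, 1.622, 0, 1.443], TCP at [0.125, 0.51, 0.239] pointing down, gripper open.
Joint ranges: [-2.91, 2.91], [-0.99, 1.94], [-1.21, 1.42], [-2.12, 2.29], [-1.49, 1.47], [-3.14, 3.14]. Speed limits (rad/s): [2.79, 2.79, 3.14, 3.14, 3.14, 3.14].

### API

Orientations are given as a unit quaternion [w, x, y, z].
In Python, from cell import env gives the robot as it stands.
- The arm moves only by the tool play_rows, never from a script. Its argument "plan" is text: rows parted by semicolons, each of 5 numbers parted by spaces: the shift along the world's x, y, z in units of 0.02 m (1.0 is 0.02 m), then the turn about the world's z in units of 0.12 rad (1.0 is 0.12 rad), then the finger opening in mm, from 0 to 85.4. A call has exactly 10 rows; each row shifts and turns the commanded pose from where the row before left it; what a row does not reach is not made up. A row lasts 1/8 s, in which the tool goes at most 62.5 mm and 10.7 degrees, less where a joint would pass 70% of its speed; a pose out of reach is approached as far as the arm can. A call with a number of a shift or a turn outside -1 to 1 is refused whole. A call with a gripper value outside its range is refused whole. The fingers move at their own pace and stop on an object; the grip force is fixed at half the most. Time passes only in rows, so rows that do not move let the fingers close, or fill a call up. It gives the time, the measured TCP pose, the force and the opening at its end, in the units of the state.
- env.state(): the state, without advancing time (a new reading comes with each control period).
- env.snapshot(name): name is "scene" or "top"; returns the picture (480x640x3 uint8, red, green, blue); there is no depth.
- env.calibration(name): a dict with "intrinsics" (3x3 intrinsics, pixels), "origin" and "rotation" of the camera in the world. Camera axes: x right, y down, z forward; pixel columns grow to the right and rows downward; lengths in m; the calibration is good to about 2 mm. A picture is of the moment at which its call begins. calibration takes no time and is no camera call.
- env.hand_in(): hands the job in, once; it reports no verdict.
The state is a dict: "clock": time; "joints": joint angles; "dq": joint speeds; "joint_efforts": joint torques, N m; "eef_pos": TCP position; "tool_rot": TCP orientation; "ft_force": force on the tool from outside, world axes, zero at the start; "ft_torque": the same for the moment, N m; "grip_width": finger opening in m.
Only numpy, scipy, OpenCV 4.12 (cv2) and the standard library are available. Lean on these libraries where they do the work, as an engineer would, in place of code of your own. Each camera call takes 0.05 s, during which the arm holds its last target.

### The job

Load the flanged part into the tilted measuring nest: set it down gently and flat on the sloping plate with its clipped corner pointing uphill, let go of it about 20 mm uphill of its home in the V of the stops, and let it slide down into the V by itself. Then push the clamp slide downhill until its nose bears on the clipped corner, firmly but gently (a push of about 10 N, never over 20), and leave it bearing there with the part fully home. Leave the other measuring gear alone.

Things in the scene. Friction and masses are not known exactly. Their poses are not given: they have to be found in the camera images.
- part_center (a point): Loose aluminium part, 0.2 kg: a 60 mm square flange 12 mm thick, one corner clipped flat, with a central boss 34 (x) x 24 (y) x 30 mm high; grip the boss across its 24 mm. Point: on the boss axis, half-way up, 21 mm above the underside, 9 mm above the flange top. z up out of the boss; x along the flange's diagonal to the clipped corner, as the boss. Starts flat on the table.
- nest: Sloping steel plate of the fixed nest, tilted 22 degrees, 130 mm wide (y). Origin: on its face, at the point of the V, 42 mm above the table. x uphill along the face, y level across, z square out of it. Face from x -22 to 190 mm. Ground and oiled (friction about 0.17): a released part slides down. Stops: two bars 10 mm high, inner faces at +45 and -45 degrees to x, 12 to 60 mm from the origin.
- clamp_post (a point): Upright post of the clamp slide, on the upper plate: 32 mm wide (y), 12 mm thick (x), top 43 mm above the plate's face. Point: middle of its uphill (back) face, 22 mm above the plate's face; axes as the nest's. Push it here, downhill, or grip it. About 3 N of sliding friction; it stays where it is left. The nose front is 40 to 64 mm downhill of this point, as its screw is set.
- clamp (a joint): Travel of the clamp slide downhill along the nest's -x, in m: 0 = drawn fully back, starts at 0 to 0.008, end of travel 0.072. Its nose is an 18 mm wide pad on a stiff adjusting screw, set differently each time and not reported: it meets a part that is fully home somewhere between 0.043 and 0.067, hard, with no spring. Feel for it.
- ref_sphere: Bystander: white 25 mm ball on a 55 mm stem and a 56 mm round foot, 92 mm tall; origin under the foot. Leave alone.
- angle_plate: Bystander: dark L-shaped block, 60 x 90 mm foot, 72 mm tall; origin under the middle of the foot. Leave alone.
- ring_gauge: Bystander: steel ring, 60 mm across, 20 mm high; origin under its centre. Leave alone.
- part_clip (a point): Middle of the part's clipped face: 25 mm wide, square to the part's x, 30 mm from the boss axis, 6 mm above the underside. The other three corners are 42.4 mm from the axis, at -x, +y and -y.
- home (a point): Where part_center is when the part is fully home: flat on the plate, its square sides against both stops, clipped corner uphill (part x along nest x). In the nest frame: x 42.4, y 0, z 21 mm. Axes as the nest's.
There are look-alikes about, which are no part of the job. Of the things that look like the part that bears part_center, the smallest one is meant.

How it is judged:
On the way, in this order (a step that is already met when the one before it is completed fails the run):
1. the part lies on the sloping plate, let go, 5 to 40 mm uphill of its home (x of part_center in the frame of nest between 0.0474 and 0.0824 m and y of part_center in the frame of nest between -0.025 and 0.025 m and z of part_center in the frame of nest between 0.018 and 0.025 m and contact force between the fingers and part below 0.05 N and angle between the z axis of part_center and the z axis of nest, either way round below 0.12 rad).
2. the part has slid down into the V by itself, clamp still back (x of part_center in the frame of nest between 0.0404 and 0.0454 m and y of part_center in the frame of nest between -0.0025 and 0.0025 m and z of part_center in the frame of nest between 0.019 and 0.0235 m and contact force between the fingers and part below 0.05 N and value of joint clamp below 0.035 m), for 0.2 s.
3. the clamp is pushed against the part with at least 4 N (x of part_center in the frame of nest between 0.0404 and 0.0444 m and y of part_center in the frame of nest between -0.002 and 0.002 m and z of part_center in the frame of nest between 0.019 and 0.0235 m and contact force between clamp and part above 4 N), for 0.2 s.
At the end, for the whole second after the job is handed in: The part is flat on the plate, square in the V with its clipped corner uphill, within 2 mm of fully home, at rest; the clamp nose still bears on its clipped face (over 0.3 N); part and clamp are released (x of part_center in the frame of nest between 0.0404 and 0.0444 m and y of part_center in the frame of nest between -0.002 and 0.002 m and z of part_center in the frame of nest between 0.019 and 0.0235 m and angle between the x axis of part_center and the x axis of nest, either way round below 0.06 rad and angle between the z axis of part_center and the z axis of nest, either way round below 0.06 rad and linear speed of part below 0.01 m/s and contact force between the fingers and part below 0.05 N and contact force between the fingers and clamp below 0.05 N and x of part_clip in the frame of nest above 0.068 m and contact force between clamp and part above 0.3 N); the robot touches nothing.
It fails at once if the part is banged or forced into the nest: more than 50 N between them (contact force between part and nest above 50 N).
It fails at once if the clamp is pushed with more than 20 N (contact force between the fingers and clamp above 20 N).
It fails at once if the reference sphere, angle plate or ring gauge is disturbed (distance of any of ref_sphere, angle_plate, ring_gauge from where it was at the start of the episode above 0.01 m).
It also fails if it takes over 64 s, if anything falls off the work surface, if the arm or the gripper's body presses on something with over 40 N, if the wrist force passes 120 N, or if a joint passes its speed limit or range.

## Working session

There is one attempt and no reset: what is moved stays moved. The work goes in short steps, Python scripts to look and compute and a tool call to move; the robot and the scene stay as the last step left them, time stands still between calls to the robot, and variables do not carry over. Pictures are saved under pics/ and viewed, and the job is handed in when it is done.

Besides the shell and the picture viewer there is one more tool, called in YAML: its name, and indented under it one key for each argument. play_rows: Moves the arm, as the interface text tells. Its arguments: {"type":"object","properties":{"plan":{"type":"string"}},"required":["plan"]}

```bash
ls; mkdir -p pics; python3 - <<'E'
from cell import env
import cv2
print(env.state(), env.tip_extent)
for n in("scene","top"):
    im=env.snapshot(n); cv2.imwrite(f"pics/{n}0.png",im[:,:,::-1]); c=env.calibration(n); print(n,c)
E
```

```text
pics
{'clock': 0.0, 'joints': array([ 1.20217682e+00,  4.87510763e-02,  9.75483583e-02,  1.62196528e+00,
       -4.71325773e-06,  1.44295117e+00]), 'dq': array([ 9.28429488e-04,  4.79861512e-04, -3.61752027e-04, -1.56073500e-03,
        2.29640721e-03,  2.29238468e-05]), 'joint_efforts': array([-2.65279841e-04, -3.38781345e+01,  3.20016682e+01,  2.01597833e-02,
       -2.85283395e-04,  4.05789962e-06]), 'eef_pos': array([0.12500929, 0.50928713, 0.23809214]), 'tool_rot': array([ 6.08821197e-04,  7.86909450e-01,  6.17067347e-01, -1.01762078e-03]), 'ft_force': array([0.79284426, 0.53422109, 0.2526771 ]), 'ft_torque': array([ 0.00697084,  0.05168253, -0.06943905]), 'grip_width': 0.0852565572968285} 0.008
scene {'intrinsics': array([[471.58166665,   0.        , 309.13554489],
       [  0.        , 471.58166665, 243.01907512],
       [  0.        ,   0.        ,   1.        ]]), 'origin': array([ 1.03380657, -0.47619686,  0.86019003]), 'rotation': array([-0.31773875,  0.87637997,  0.34072702, -0.12208736])}
top {'intrinsics': array([[511.08666344,   0.        , 315.77017606],
       [  0.        , 511.08666344, 237.53371514],
       [  0.        ,   0.        ,   1.        ]]), 'origin': array([0.51172139, 0.00988395, 1.07713583]), 'rotation': array([-0.02193969,  0.71245782, -0.70069068,  0.03090432])}
```

View pics/scene0.png

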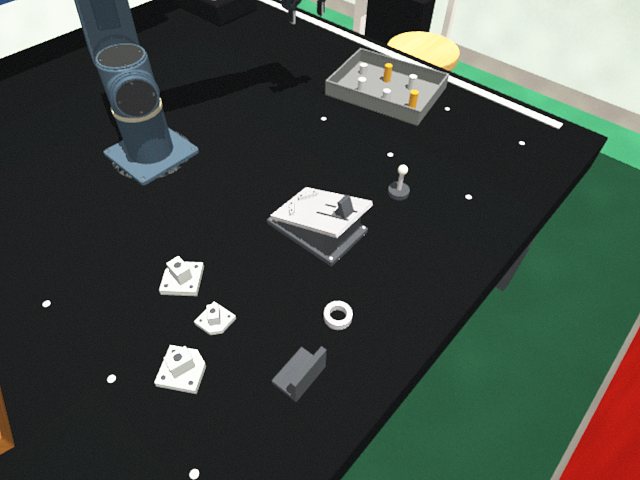

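View pics/top0.png

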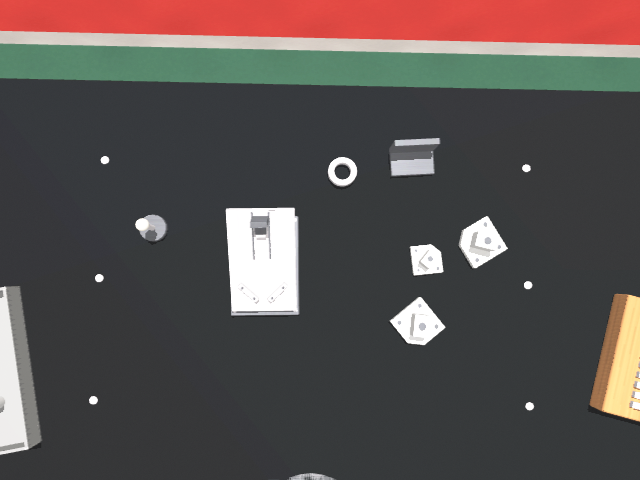

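The smallest look-alike is at top (427,260). The nest is at (262,260), with its uphill side towards the top of the picture. I'll zoom in on both.

```bash
python3 - <<'E'
import cv2
a=cv2.imread("pics/top0.png");b=cv2.imread("pics/scene0.png")
cv2.imwrite("pics/z1.png",cv2.resize(a[200:325,215:310],None,fx=4.8,fy=4.8,interpolation=cv2.INTER_CUBIC))
cv2.imwrite("pics/z2.png",cv2.resize(a[235:285,400:455],None,fx=10,fy=10,interpolation=cv2.INTER_CUBIC))
cv2.imwrite("pics/z3.png",cv2.resize(b[175:270,255:385],None,fx=6,fy=6,interpolation=cv2.INTER_CUBIC))
cv2.imwrite("pics/z4.png",cv2.resize(b[290:345,185:245],None,fx=10,fy=10,interpolation=cv2.INTER_CUBIC))
E
```

```text
(no output)
```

View pics/z1.png

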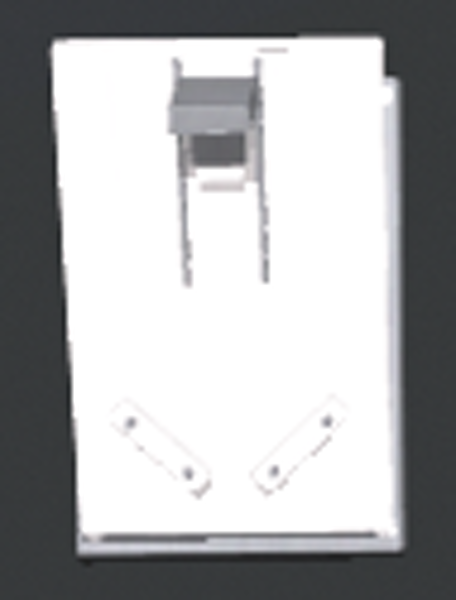

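View pics/z2.png

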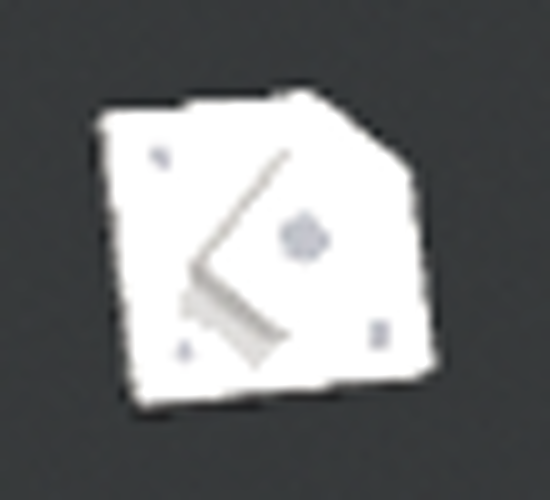

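View pics/z3.png

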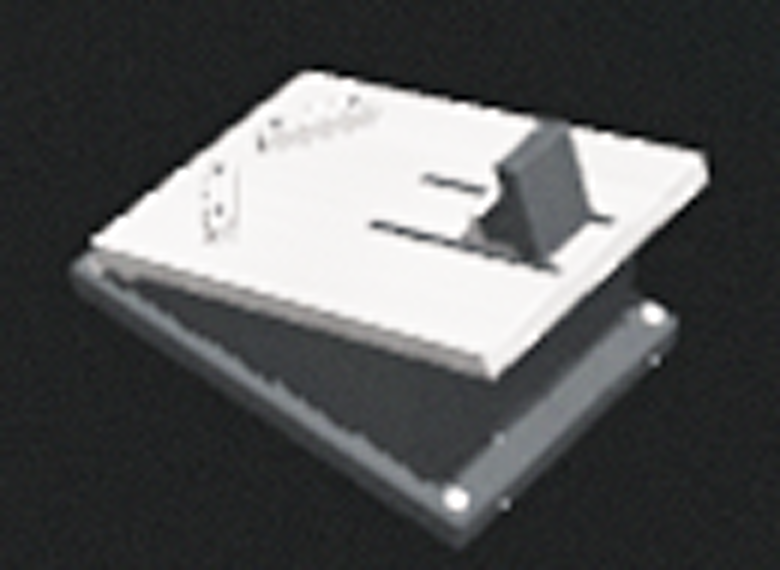

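View pics/z4.png

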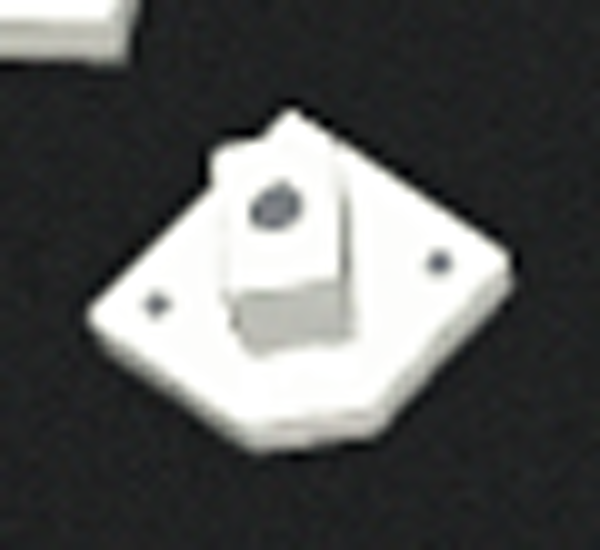

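```bash
cat > h.py <<'E'
import numpy as np
from scipy.spatial.transform import Rotation as R
from cell import env
C={n:env.calibration(n) for n in("top","scene")}
def rot(n): 
    q=C[n]["rotation"]; return R.from_quat([q[1],q[2],q[3],q[0]]).as_matrix()
def ray(n,uv,z):
    d=rot(n)@np.linalg.inv(C[n]["intrinsics"])@np.array([*uv,1.]); o=C[n]["origin"]; return o+d*(z-o[2])/d[2]
def proj(n,P):
    p=(np.atleast_2d(P)-C[n]["origin"])@rot(n); p=p@C[n]["intrinsics"].T; return p[:,:2]/p[:,2:]
Z={"z1":("top",4.8,215,200),"z2":("top",10,400,235),"z3":("scene",6,255,175),"z4":("scene",10,185,290)}
def zz(k,u,v): n,f,a,b=Z[k]; return n,((u+.5)/f-.5+a,(v+.5)/f-.5+b)
E
python3 - <<'E'
from h import *
np.set_printoptions(precision=4,suppress=True)
def r(k,u,v,z): n,uv=zz(k,u,v); return ray(n,uv,z)
print("boss hole",r("z2",305,237,.042),r("z4",276,206,.042))
for c in [(100,115),(305,92),(410,165),(435,372),(138,403)]: print("flange top",c,r("z2",*c,.012))
for c in [(88,315),(292,108),(513,255),(382,412),(258,430)]: print("flange sc",c,r("z4",*c,.012))
print("plate")
for c in [(52,40),(382,40)]: print(r("z1",*c,.1132))
for c in [(80,533),(395,533)]: print(r("z1",*c,.0338))
for c in [(130,422),(328,421),(188,474),(275,470)]: print("hole",r("z1",*c,.06))
for c in [(310,72),(92,242)]: print("sc low",r("z3",*c,.0338))
for c in [(708,155),(490,378)]: print("sc hi",r("z3",*c,.1132))
E
```

```text
boss hole [ 0.5511 -0.2354  0.042 ] [ 0.5502 -0.2342  0.042 ]
flange top (100, 115) [ 0.5771 -0.1995  0.012 ]
flange top (305, 92) [ 0.5827 -0.2425  0.012 ]
flange top (410, 165) [ 0.5677 -0.2646  0.012 ]
flange top (435, 372) [ 0.5246 -0.2697  0.012 ]
flange top (138, 403) [ 0.5171 -0.2076  0.012 ]
flange sc (88, 315) [ 0.5241 -0.2683  0.012 ]
flange sc (292, 108) [ 0.5162 -0.2073  0.012 ]
flange sc (513, 255) [ 0.5778 -0.1997  0.012 ]
flange sc (382, 412) [ 0.5857 -0.2423  0.012 ]
flange sc (258, 430) [ 0.5704 -0.2619  0.012 ]
plate
[0.6373 0.1703 0.1132]
[0.6397 0.0401 0.1132]
[0.4389 0.1657 0.0338]
[0.4409 0.0331 0.0338]
hole [0.4864 0.1425 0.06  ]
hole [0.4881 0.061  0.06  ]
hole [0.4655 0.1181 0.06  ]
hole [0.4677 0.0824 0.06  ]
sc low [0.4398 0.1658 0.0338]
sc low [0.4422 0.0345 0.0338]
sc hi [0.636  0.1714 0.1132]
sc hi [0.6469 0.0335 0.1132]
```

play_rows:
  plan: "0.56 -0.98 0 -0.09 85;0.56 -0.98 0 -0.09 85;0.56 -0.98 0 -0.09 85;0.56 -0.98 0 -0.09 85;0.56 -0.98 0 -0.09 85;0.56 -0.98 0 -0.09 85;0.56 -0.98 0 -0.09 85;0.56 -0.98 0 -0.09 85;0.56 -0.98 0 -0.09 85;0.56 -0.98 0 -0.09 85"

```text
clock: 1.35
eef_pos: [0.2373, 0.313, 0.2388]
tool_rot: [0.0, 0.819, 0.574, -0.0]
ft_force: [-0.1, -0.0, -0.0]
grip_width: 0.0847
```

play_rows:
  plan: "0.56 -0.98 0 -0.09 85;0.56 -0.98 0 -0.09 85;0.56 -0.98 0 -0.09 85;0.56 -0.98 0 -0.09 85;0.56 -0.98 0 -0.09 85;0.56 -0.98 0 -0.09 85;0.56 -0.98 0 -0.09 85;0.56 -0.98 0 -0.09 85;0.56 -0.98 0 -0.09 85;0.56 -0.98 0 -0.09 85"

```text
clock: 2.6
eef_pos: [0.3492, 0.1171, 0.2388]
tool_rot: [-0.0, 0.849, 0.528, -0.0]
ft_force: [0.8, 0.0, -0.4]
grip_width: 0.0851
```

play_rows:
  plan: "0.56 -0.98 0 -0.09 85;0.56 -0.98 0 -0.09 85;0.56 -0.98 0 -0.09 85;0.56 -0.98 0 -0.09 85;0.56 -0.98 0 -0.09 85;0.56 -0.98 0 -0.09 85;0.56 -0.98 0 -0.09 85;0.56 -0.98 0 -0.09 85;0.56 -0.98 0 -0.09 85;0.56 -0.98 0 -0.09 85"

```text
clock: 3.85
eef_pos: [0.4616, -0.0791, 0.239]
tool_rot: [-0.0, 0.876, 0.482, -0.0]
ft_force: [0.3, -0.2, 0.3]
grip_width: 0.0847
```

play_rows:
  plan: "0.56 -0.98 -0.5 -0.09 60;0.56 -0.98 -0.5 -0.09 60;0.56 -0.98 -0.5 -0.09 60;0.56 -0.98 -0.5 -0.09 60;0.56 -0.98 -0.5 -0.09 60;0.56 -0.98 -0.5 -0.09 60;0.56 -0.98 -0.5 -0.09 60;0.56 -0.98 -0.5 -0.09 60;0 0 -0.5 0 60;0 0 0 0 60"

```text
clock: 5.1
eef_pos: [0.5496, -0.2343, 0.1472]
tool_rot: [-0.002, 0.896, 0.444, -0.001]
ft_force: [-0.4, -0.4, 0.3]
grip_width: 0.0598
```

```bash
cat > st.py <<'E'
from h import *
np.set_printoptions(precision=4,suppress=True)
s=env.state(); q=s["tool_rot"]; M=R.from_quat([q[1],q[2],q[3],q[0]]).as_matrix()
print(s["clock"],s["eef_pos"],"yaw",np.degrees(np.arctan2(M[1,0],M[0,0])),"tilt",M[:,2],s["ft_force"],s["ft_torque"],s["grip_width"],s["joints"][5])
E
python3 st.py
```

```text
5.1 [ 0.5496 -0.2343  0.1472] yaw 52.68562003841692 tilt [-0.0035  0.0023 -1.    ] [-0.4167 -0.3574  0.3392] [ 0.0253  0.0272 -0.0066] 0.05979317342986153 0.13590861610728716
```

play_rows:
  plan: "0.05 0 -0.75 0 60;0 0 -0.75 0 60;0 0 -0.75 0 60;0 0 -0.75 0 60;0 0 -0.75 0 60;0 0 -0.75 0 60;0 0 -0.75 0 60;0 0 -0.4 0 60;0 0 -0.3 0 60;0 0 0 0 60"

```text
clock: 6.35
eef_pos: [0.5516, -0.2349, 0.03]
tool_rot: [-0.0, 0.896, 0.444, -0.0]
ft_force: [0.2, -0.0, -0.3]
grip_width: 0.0597
```

```bash
python3 st.py; python3 - <<'E'
from cell import env
import cv2
b=env.snapshot("scene")[:,:,::-1]
cv2.imwrite("pics/z5.png",cv2.resize(b[210:360,140:300],None,fx=4,fy=4,interpolation=cv2.INTER_CUBIC))
E
```

```text
6.35 [ 0.5516 -0.2349  0.03  ] yaw 52.686718244171196 tilt [-0.0005  0.0003 -1.    ] [ 0.2177 -0.0296 -0.3001] [ 0.0133 -0.0234  0.0156] 0.05971846406059369 0.1369092420495615
```

View pics/z5.png

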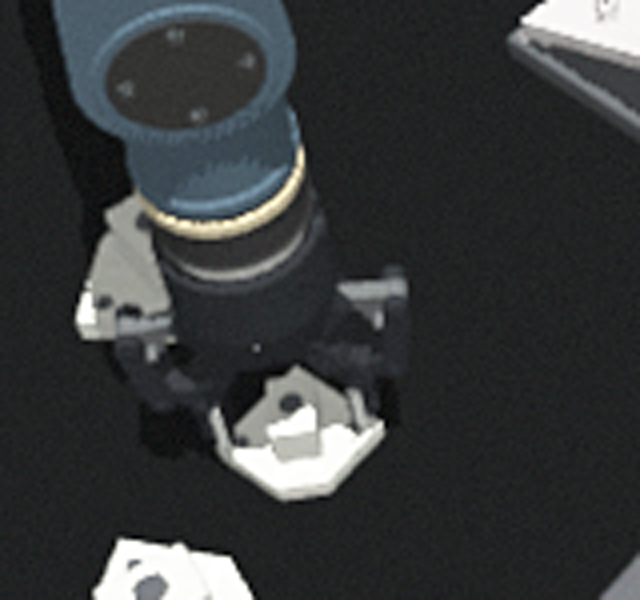

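The jaws straddle the boss around (295,420) in the zoom, with the flange below them. I'll lower 3 mm and grip.

play_rows:
  plan: "-0.03 0 -0.15 0 60;0 0 0 0 40;0 0 0 0 20;0 0 0 0 10;0 0 0 0 10;0 0 0 0 10;0 0 0 0 10;0 0 0 0 10;0 0 0 0 10;0 0 0 0 10"

```text
clock: 7.65
eef_pos: [0.5516, -0.2352, 0.0278]
tool_rot: [0.0, 0.896, 0.444, 0.0]
ft_force: [1.1, 0.3, 5.1]
grip_width: 0.0229
```

```bash
python3 st.py
```

```text
7.65 [ 0.5516 -0.2352  0.0278] yaw 52.68961414550776 tilt [ 0.0008 -0.0005 -1.    ] [1.0594 0.2731 5.0965] [-0.0114 -0.0877 -0.0519] 0.022909077291521297 0.13637865386252787
```

play_rows:
  plan: "0 0 0.1 0 10;0 0 0.3 0 10;0 0 0.8 0 10;0 0 1 0.3 10;0 0 1 0.6 10;0 0 1 0.6 10;0 0.5 1 0.6 10;0 0.8 1 0.6 10;0 1 1 0.6 10;-0.1 1 1 0.6 10"

```text
clock: 8.9
eef_pos: [0.5492, -0.1684, 0.193]
tool_rot: [0.0, 0.768, 0.64, 0.0]
ft_force: [0.1, 0.4, -1.9]
grip_width: 0.0229
```

```bash
python3 st.py; python3 - <<'E'
from cell import env
import cv2
b=env.snapshot("scene")[:,:,::-1]
cv2.imwrite("pics/s6.png",b)
E
```

```text
8.9 [ 0.5492 -0.1684  0.193 ] yaw 79.63330953832396 tilt [ 0.0009 -0.0004 -1.    ] [ 0.1141  0.3649 -1.8732] [-0.0055 -0.0075  0.008 ] 0.022876816707535986 -0.23335451278643826
```

View pics/s6.png

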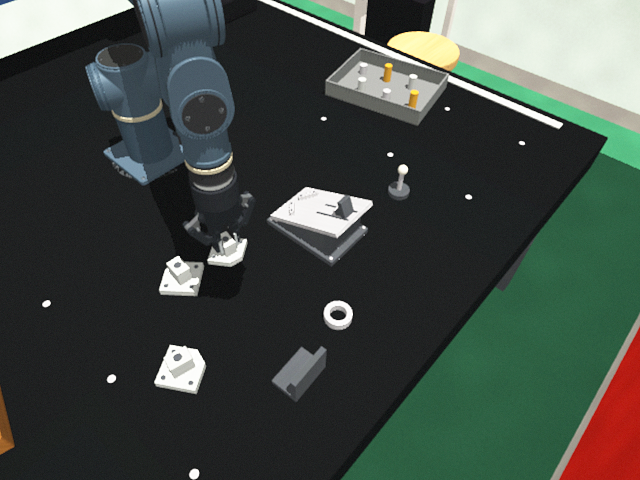

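play_rows:
  plan: "-0.2 1 0 0.3 10;-0.2 1 0 0.3 10;-0.2 1 0 0.3 10;-0.2 1 0 0.3 10;-0.2 1 0 0.3 10;-0.2 1 0 0.2 10;-0.2 1 0 0 10;-0.2 1 0 0 10;-0.2 1 0 0 10;-0.2 1 0 0 10"

```text
clock: 10.2
eef_pos: [0.5089, 0.0324, 0.1914]
tool_rot: [0.0, 0.7, 0.714, 0.0]
ft_force: [0.6, -0.3, -1.6]
grip_width: 0.0227
```

play_rows:
  plan: "-0.1 1 0 0 10;0 1 0 0 10;0 1 0 0 10;0 0.4 0 0 10;0 0 -0.5 0 10;0 0 -0.5 0 10;0 0 -0.5 0 10;0 0 -0.5 0 10;0 0 -0.5 0 10;0 0 0 0 10"

```text
clock: 11.45
eef_pos: [0.5063, 0.0988, 0.1399]
tool_rot: [-0.001, 0.7, 0.714, -0.001]
ft_force: [-0.6, 0.2, -2.5]
grip_width: 0.0229
```

```bash
python3 st.py; python3 - <<'E'
from cell import env
import cv2
b=env.snapshot("scene")[:,:,::-1];a=env.snapshot("top")[:,:,::-1]
import numpy as np
b=cv2.resize(b[120:270,230:400],None,fx=4,fy=4,interpolation=cv2.INTER_CUBIC)
cv2.imwrite("pics/s7.png",b)
cv2.imwrite("pics/t7.png",cv2.resize(a[190:340,200:340],None,fx=4,fy=4,interpolation=cv2.INTER_CUBIC))
E
```

```text
11.45 [0.5063 0.0988 0.1399] yaw 91.17402436241956 tilt [-0.0025 -0.0002 -1.    ] [-0.569   0.1736 -2.4608] [0.0616 0.035  0.0549] 0.02287440833124583 0.04224690251745368
```

View pics/s7.png

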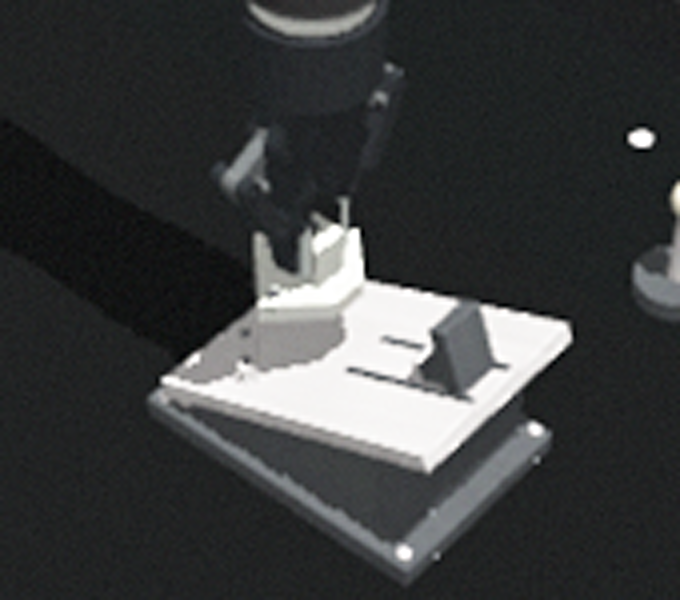

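View pics/t7.png

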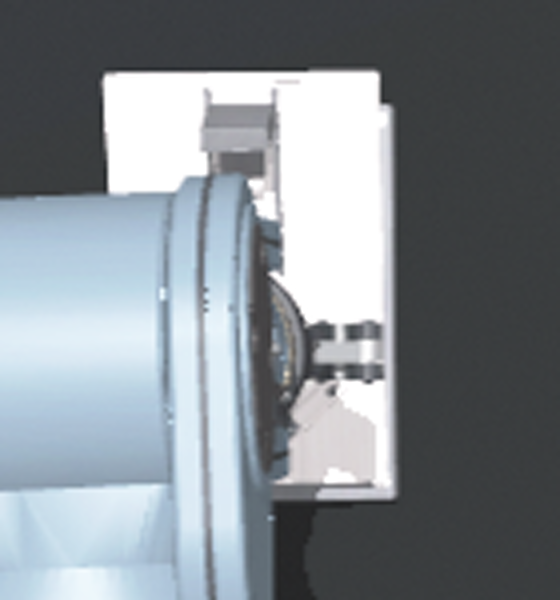

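play_rows:
  plan: "0.1 0.1 -0.3 0 10;0 0 -0.3 0 10;0 0 -0.3 0 10;0 0 -0.3 0 10;0 0 -0.3 0 10;0 0 -0.1 0 10;0 0 -0.1 0 10;0 0 0 0 10;0 0 0 0 10;0 0 0 0 10"

```text
clock: 12.8
eef_pos: [0.5094, 0.101, 0.1076]
tool_rot: [0.0, 0.7, 0.714, 0.0]
ft_force: [-0.2, -0.2, -1.9]
grip_width: 0.0228
```

```bash
python3 st.py
```

```text
12.8 [0.5094 0.101  0.1076] yaw 91.18970079490498 tilt [ 0.0005  0.     -1.    ] [-0.1925 -0.1598 -1.9366] [-0.0108  0.0205  0.0097] 0.022813982393973916 0.04587124150332023
```

play_rows:
  plan: "-0.05 0 -0.05 0 10;0 0 -0.05 0 10;0 0 -0.05 0 10;0 0 -0.05 0 10;0 0 -0.05 0 10;0 0 -0.05 0 10;0 0 0 0 10;0 0 0 0 10;0 0 0 0 10;0 0 0 0 10"

```text
clock: 14.05
eef_pos: [0.5083, 0.1011, 0.1014]
tool_rot: [0.0, 0.7, 0.714, 0.0]
ft_force: [0.7, -0.2, -2.5]
grip_width: 0.0231
```

play_rows:
  plan: "0 0 -0.05 0 10;0 0 -0.05 0 10;0 0 0 0 10;0 0 0 0 10;0 0 -0.05 0 10;0 0 0 0 10;0 0 0 0 10;0 0 0 0 10;0 0 0 0 10;0 0 0 0 10"

```text
clock: 15.3
eef_pos: [0.5084, 0.1011, 0.1003]
tool_rot: [0.001, 0.7, 0.714, 0.0]
ft_force: [-4.9, -0.0, 8.8]
grip_width: 0.0229
```

play_rows:
  plan: "0 0 -0.05 0 10;0 0 0 0 10;0 0 -0.05 0 10;0 0 0 0 10;0 0 0 0 10;0 0 0 0 10;0 0 0 0 10;0 0 0 0 10;0 0 0 0 10;0 0 0 0 10"

```text
clock: 16.55
eef_pos: [0.5084, 0.1011, 0.1001]
tool_rot: [0.001, 0.7, 0.714, 0.001]
ft_force: [-7.9, -0.8, 16.7]
grip_width: 0.0229
```

```bash
python3 st.py
```

```text
16.55 [0.5084 0.1011 0.1001] yaw 91.20289753346832 tilt [ 0.0021 -0.0001 -1.    ] [-7.9379 -0.8038 16.6832] [-0.1724  1.4468 -0.0178] 0.022943129775213397 0.045971698852485324
```

play_rows:
  plan: "0 0 0.05 0 10;0 0 0.05 0 10;0 0 0 0 20;0 0 0 0 20;0 0 0 0 21;0 0 0 0 21;0 0 0 0 22;0 0 0 0 22;0 0 0 0 22;0 0 0 0 22"

```text
clock: 17.8
eef_pos: [0.5084, 0.1011, 0.1003]
tool_rot: [0.0, 0.7, 0.714, 0.0]
ft_force: [-4.0, -0.1, 9.3]
grip_width: 0.0228
```

```bash
python3 st.py
```

```text
17.8 [0.5084 0.1011 0.1003] yaw 91.19619270304445 tilt [ 0.0013 -0.     -1.    ] [-4.0411 -0.1214  9.2517] [-0.0772  0.8478  0.0458] 0.02276686630709952 0.046014547151155
```

play_rows:
  plan: "0 0 0 0 22.4;0 0 0 0 22.4;0 0 0 0 22.6;0 0 0 0 22.6;0 0 0 0 22.8;0 0 0 0 22.8;0 0 0 0 22.9;0 0 0 0 22.9;0 0 0 0 22.9;0 0 0 0 22.9"

```text
clock: 19.05
eef_pos: [0.5084, 0.1011, 0.1002]
tool_rot: [0.0, 0.7, 0.714, 0.0]
ft_force: [-3.9, -0.8, 8.7]
grip_width: 0.0232
```

```bash
python3 st.py
```

```text
19.05 [0.5084 0.1011 0.1002] yaw 91.19469116356778 tilt [ 0.0013 -0.0001 -1.    ] [-3.8968 -0.7746  8.7231] [-0.0838  0.7312  0.0078] 0.023225276849367784 0.04604131651040105
```

play_rows:
  plan: "0 0 0 0 23.1;0 0 0 0 23.1;0 0 0 0 23.1;0 0 0 0 23.1;0 0 0 0 23.3;0 0 0 0 23.3;0 0 0 0 23.3;0 0 0 0 23.3;0 0 0 0 23.3;0 0 0 0 23.3"

```text
clock: 20.3
eef_pos: [0.5084, 0.1011, 0.1002]
tool_rot: [0.0, 0.7, 0.714, 0.0]
ft_force: [-3.7, -1.3, 8.2]
grip_width: 0.0233
```

```bash
python3 st.py
```

```text
20.3 [0.5084 0.1011 0.1002] yaw 91.19721610574976 tilt [ 0.0013 -0.     -1.    ] [-3.6533 -1.3282  8.2447] [-0.122   0.8021 -0.0591] 0.023331453122471184 0.04599944522168408
```

play_rows:
  plan: "0 0 0 0 23.4;0 0 0 0 23.5;0 0 0 0 23.5;0 0 0 0 23.5;0 0 0 0 23.6;0 0 0 0 23.6;0 0 0 0 23.6;0 0 0 0 23.7;0 0 0 0 23.7;0 0 0 0 23.7"

```text
clock: 21.55
eef_pos: [0.5084, 0.101, 0.1001]
tool_rot: [0.001, 0.7, 0.714, 0.0]
ft_force: [-3.7, -1.0, 8.4]
grip_width: 0.0239
```

```bash
python3 st.py
```

```text
21.55 [0.5084 0.101  0.1001] yaw 91.19314727475756 tilt [ 0.0012 -0.0002 -1.    ] [-3.6574 -1.012   8.3752] [-0.1362  0.7084  0.0299] 0.023853557310017398 0.04599275542044689
```

play_rows:
  plan: "0 0 -0.05 0 23.7;0 0 0 0 23.7;0 0 -0.05 0 23.7;0 0 0 0 23.7;0 0 0 0 23.8;0 0 0 0 23.8;0 0 0 0 23.8;0 0 0 0 23.8;0 0 0 0 23.8;0 0 0 0 23.8"

```text
clock: 22.8
eef_pos: [0.5072, 0.1009, 0.0975]
tool_rot: [-0.0, 0.7, 0.714, -0.001]
ft_force: [-5.8, 0.1, 9.4]
grip_width: 0.0239
```

```bash
python3 st.py
```

```text
22.8 [0.5072 0.1009 0.0975] yaw 91.18994731482107 tilt [-0.0015 -0.0004 -1.    ] [-5.8249  0.0761  9.4005] [-0.1291  1.1471  0.0231] 0.023871429495832458 0.04604578353547857
```

play_rows:
  plan: "0 0 -0.05 0 23.8;0 0 0 0 23.8;0 0 -0.05 0 23.8;0 0 0 0 23.8;0 0 -0.05 0 23.8;0 0 0 0 23.8;0 0 -0.05 0 23.8;0 0 0 0 23.8;0 0 0 0 23.8;0 0 0 0 23.8"

```text
clock: 24.05
eef_pos: [0.5063, 0.1009, 0.0931]
tool_rot: [-0.001, 0.7, 0.714, -0.001]
ft_force: [-7.5, -1.7, 9.1]
grip_width: 0.0237
```

```bash
python3 st.py; python3 - <<'E'
from cell import env
import cv2
b=env.snapshot("scene")[:,:,::-1]
cv2.imwrite("pics/s8.png",cv2.resize(b[150:250,250:380],None,fx=6,fy=6,interpolation=cv2.INTER_CUBIC))
E
```

```text
24.05 [0.5063 0.1009 0.0931] yaw 91.19052999897416 tilt [-0.0036 -0.0006 -1.    ] [-7.5469 -1.6605  9.1499] [-0.1567  1.4509 -0.0167] 0.023696459387890247 0.04611454105214611
```

View pics/s8.png

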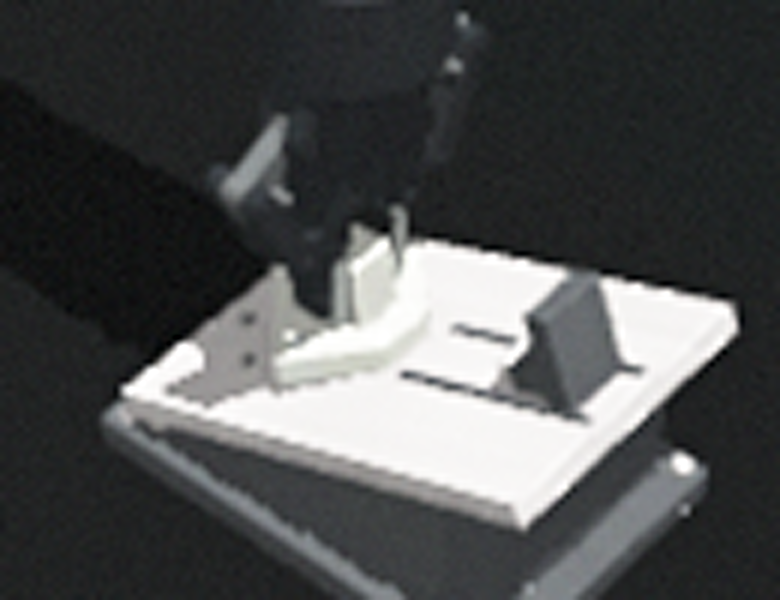

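The part is pivoting in the jaws towards the plate's slope, with the flange near (350,345). I'll keep going down.

play_rows:
  plan: "0 0 -0.05 0 23.8;0 0 0 0 23.8;0 0 -0.05 0 23.8;0 0 0 0 23.8;0 0 -0.05 0 23.8;0 0 0 0 23.8;0 0 0 0 23.8;0 0 0 0 23.8;0 0 0 0 23.8;0 0 0 0 23.8"

```text
clock: 25.35
eef_pos: [0.5059, 0.1009, 0.0899]
tool_rot: [-0.001, 0.7, 0.714, -0.002]
ft_force: [-7.7, 0.1, 8.7]
grip_width: 0.0237
```

```bash
python3 st.py
```

```text
25.35 [0.5059 0.1009 0.0899] yaw 91.19693448813473 tilt [-0.0045 -0.0006 -1.    ] [-7.7057  0.089   8.6616] [-0.1516  1.5885 -0.0764] 0.02374863570420148 0.0460790120454343
```

play_rows:
  plan: "0 0 -0.05 0 23.8;0 0 0 0 23.8;0 0 -0.05 0 23.8;0 0 0 0 23.8;0 0 -0.05 0 23.8;0 0 0 0 23.8;0 0 0 0 23.8;0 0 0 0 23.8;0 0 0 0 23.8;0 0 0 0 23.8"

```text
clock: 26.6
eef_pos: [0.5057, 0.1009, 0.0866]
tool_rot: [-0.002, 0.7, 0.714, -0.002]
ft_force: [-8.1, -1.0, 7.8]
grip_width: 0.0237
```

```bash
python3 st.py; python3 - <<'E'
from cell import env
import cv2
b=env.snapshot("scene")[:,:,::-1]
cv2.imwrite("pics/s9.png",cv2.resize(b[150:250,250:380],None,fx=6,fy=6,interpolation=cv2.INTER_CUBIC))
E
```

```text
26.6 [0.5057 0.1009 0.0866] yaw 91.20390246789118 tilt [-0.0049 -0.0006 -1.    ] [-8.1417 -0.9565  7.8499] [-0.1744  1.5     0.0103] 0.02372594124923563 0.04600128748165193
```

View pics/s9.png

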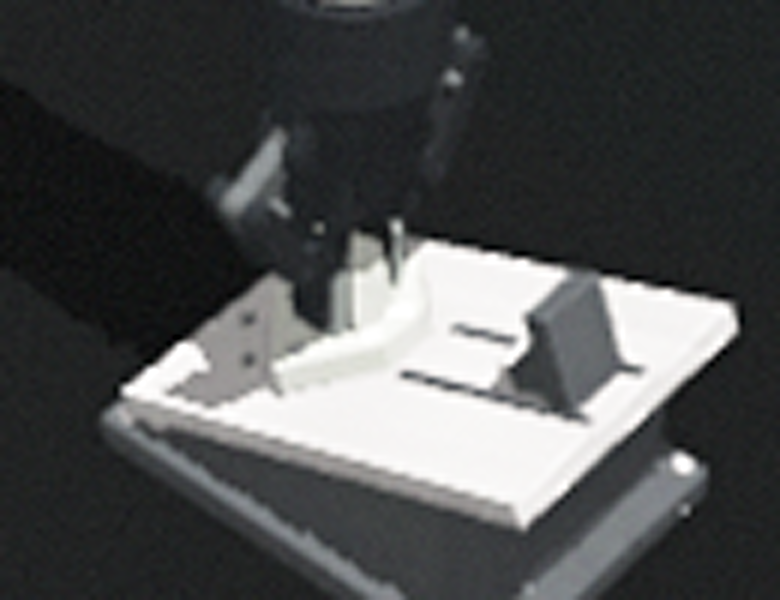

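```bash
cat >> h.py <<'E'
a=np.radians(22);y=np.radians(1.3)
NR=R.from_euler('z',y).as_matrix()@R.from_euler('y',-a).as_matrix()
NO=np.array([.4615,.1003,.042])
def nest(p): return NO+np.atleast_2d(p)@NR.T
E
python3 - <<'E'
from h import *
np.set_printoptions(precision=1,suppress=True)
for x in (.058,.062,.066):
  P=np.array([[0,-.0424,.012],[0,-.0424,0],[.03,-.0124,.012],[.03,-.0124,0],[.03,.0124,.012],[.017,-.012,.042],[.017,.012,.042]])+[x,0,0]
  print(x,((proj("scene",nest(P))-[250,150]+.5)*6-.5).tolist())
E
```

```text
0.058 [[289.00308141199605, 373.6845369827797], [298.14965258056486, 399.26642603447794], [395.7097675972349, 345.25295467143155], [404.24875356847485, 371.14700750292667], [437.72313023624827, 310.37210530996447], [350.3719012123423, 272.93195928114943], [391.82009574579365, 239.70171023684787]]
0.062 [[296.16638980807625, 375.627788177084], [305.29181800106244, 401.2615559278608], [403.1810553207936, 347.13498529267], [411.695361167956, 373.0823561829745], [445.21671269406215, 312.1463117077756], [357.78169502706385, 274.64374113507466], [399.25427479442624, 241.3115209057704]]
0.066 [[303.3657406980674, 377.5808169232492], [312.4696984732865, 403.2666626508386], [410.69013904320195, 349.02653679301585], [419.17940693111234, 375.0274349179071], [452.74778410953286, 313.9293941203492], [365.229243951268, 276.3642450280905], [406.72592419337934, 242.9294454725852]]
```

```bash
python3 - <<'E'
import cv2,numpy as np
from h import *
b=cv2.imread("pics/s9.png")  # 6x of [150:250,250:380]
f=1.8
c=cv2.resize(b[200:430,120:460],None,fx=2.3,fy=2.3,interpolation=cv2.INTER_CUBIC)
for x,col in((.054,(0,0,255)),(.062,(0,200,0))):
  P=np.array([[0,-.0424,.012],[0,-.0424,0],[.03,-.0124,0],[.03,-.0124,.012],[.03,.0124,.012]])+[x,0,0]
  q=((proj("scene",nest(P))-[250,150]+.5)*6-.5-[120,200])*2.3
  cv2.polylines(c,[q.astype(np.int32)],False,col,1)
# plate outline check
P=np.array([[-.022,-.065,0],[.19,-.065,0],[.19,.065,0],[-.022,.065,0]])
q=((proj("scene",nest(P))-[250,150]+.5)*6-.5)
cv2.polylines(b,[q.astype(np.int32)],True,(255,0,0),1)
cv2.imwrite("pics/o1.png",c);cv2.imwrite("pics/o2.png",b)
E
```

```text
(no output)
```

View pics/o1.png

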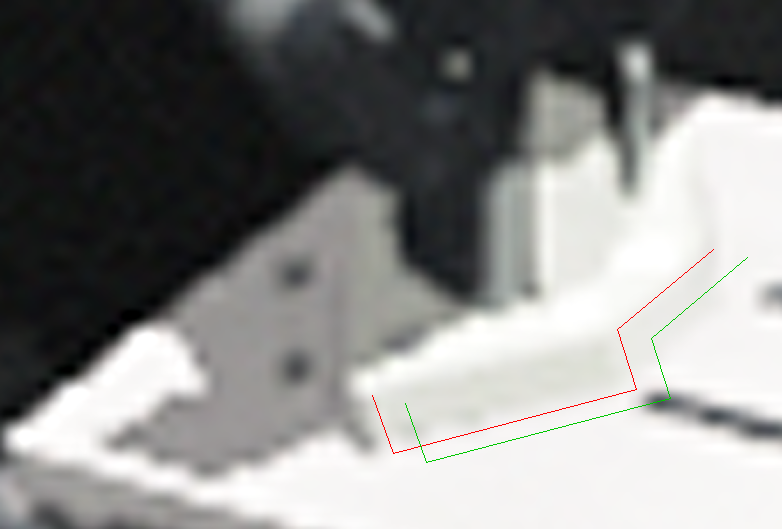

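View pics/o2.png

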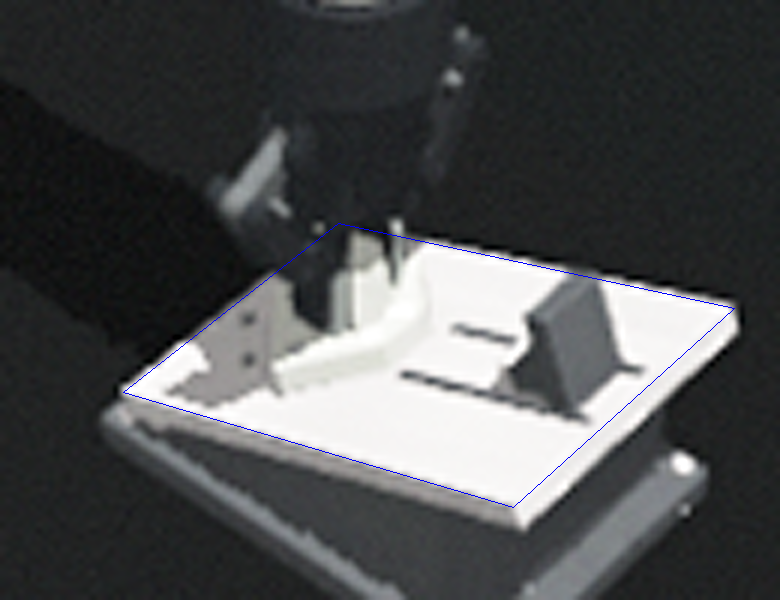

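play_rows:
  plan: "0.1 0 0.04 0 23.8;0.1 0 0.04 0 23.8;0.1 0 0.04 0 23.8;0 0 -0.05 0 23.8;0 0 -0.05 0 23.8;0 0 -0.05 0 23.8;0 0 -0.05 0 23.8;0 0 0 0 23.8;0 0 0 0 23.8;0 0 0 0 23.8"

```text
clock: 27.9
eef_pos: [0.512, 0.1011, 0.0869]
tool_rot: [-0.001, 0.7, 0.715, -0.001]
ft_force: [-11.0, -1.3, 14.2]
grip_width: 0.0238
```

```bash
python3 st.py; python3 - <<'E'
from cell import env
import cv2
b=env.snapshot("scene")[:,:,::-1]
cv2.imwrite("pics/s10.png",cv2.resize(b[183:225,268:328],None,fx=13,fy=13,interpolation=cv2.INTER_CUBIC))
E
```

```text
27.9 [0.512  0.1011 0.0869] yaw 91.20952036262871 tilt [-0.0036 -0.0001 -1.    ] [-10.9877  -1.2784  14.2288] [-0.0454  2.0574  0.002 ] 0.023809624190651676 0.045188211066348974
```

View pics/s10.png

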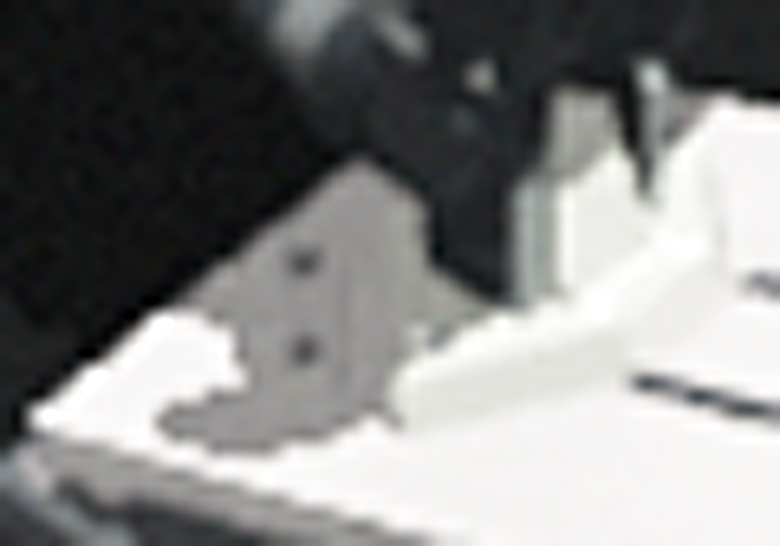

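play_rows:
  plan: "0.1 0 0.08 0 23.8;0.1 0 0.1 0 23.8;0.05 0 0.08 0 23.8;0 0 0 0 23.8;0 0 0 0 60;0 0 0 0 70;0 0 0.3 0 70;0 0 0.5 0 70;0 0 0.8 0 70;0 0 1 0 70"

```text
clock: 29.2
eef_pos: [0.5194, 0.1011, 0.1433]
tool_rot: [0.0, 0.7, 0.714, 0.0]
ft_force: [0.8, 0.8, 0.1]
grip_width: 0.0695
```

```bash
python3 st.py; python3 - <<'E'
from cell import env
import cv2
b=env.snapshot("scene")[:,:,::-1]
cv2.imwrite("pics/s11.png",cv2.resize(b[150:250,250:380],None,fx=6,fy=6,interpolation=cv2.INTER_CUBIC))
E
```

```text
29.2 [0.5194 0.1011 0.1433] yaw 91.19196106902055 tilt [ 0.0006  0.     -1.    ] [0.7927 0.7755 0.0793] [-0.0682  0.0124 -0.0216] 0.06953710665387172 0.044616216021281505
```

View pics/s11.png

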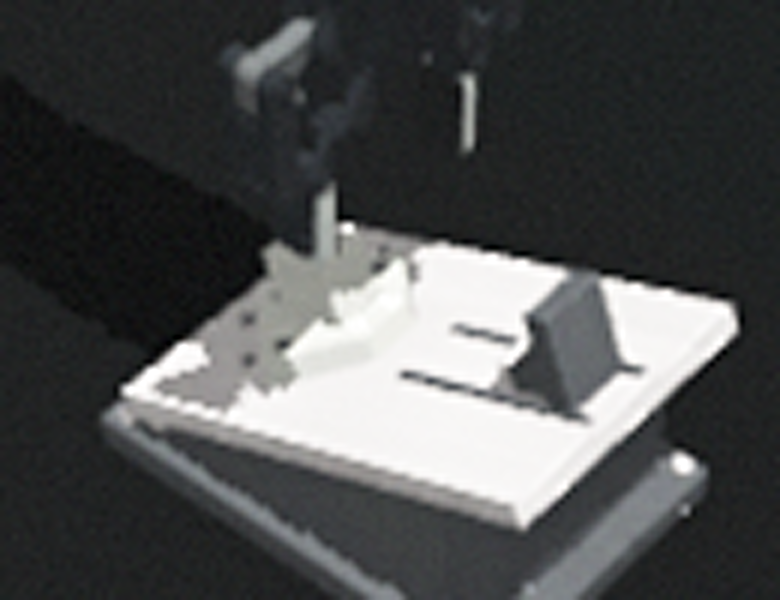

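```bash
python3 - <<'E'
from h import *
np.set_printoptions(precision=1,suppress=True)
for xb in (.168,.171,.174,.177,.18):
  P=np.array([[0,.016,0.043],[0,-.016,.043],[-.012,-.016,.043],[0,-.016,0],[0,.016,0]])+[xb,0,0]
  print(xb,"z1:",((proj("top",nest(P))-[215,200]+.5)*4.8-.5).round(0).tolist(),"s11:",((proj("scene",nest(P))-[250,150]+.5)*6-.5).round(0).tolist())
n=((.0+.5),)
E
```

```text
0.168 z1: [[169.0, 127.0], [253.0, 126.0], [254.0, 156.0], [262.0, 96.0], [181.0, 96.0]] s11: [[581.0, 271.0], [525.0, 319.0], [500.0, 313.0], [554.0, 417.0], [609.0, 369.0]]
0.171 z1: [[169.0, 119.0], [253.0, 119.0], [254.0, 149.0], [261.0, 88.0], [181.0, 89.0]] s11: [[587.0, 272.0], [531.0, 320.0], [507.0, 314.0], [561.0, 419.0], [615.0, 371.0]]
0.174 z1: [[169.0, 111.0], [253.0, 111.0], [254.0, 141.0], [261.0, 81.0], [180.0, 81.0]] s11: [[594.0, 274.0], [538.0, 322.0], [513.0, 316.0], [567.0, 421.0], [621.0, 372.0]]
0.177 z1: [[168.0, 104.0], [253.0, 103.0], [254.0, 134.0], [261.0, 74.0], [180.0, 74.0]] s11: [[600.0, 275.0], [544.0, 323.0], [519.0, 317.0], [573.0, 422.0], [627.0, 374.0]]
0.18 z1: [[168.0, 96.0], [253.0, 96.0], [253.0, 126.0], [261.0, 66.0], [180.0, 67.0]] s11: [[606.0, 277.0], [550.0, 325.0], [525.0, 319.0], [579.0, 424.0], [634.0, 375.0]]
```

The part now appears to sit in the V, with its clip edge around (390,335). Next I'll shut the gripper, pass over the post and go down behind it.

play_rows:
  plan: "0.2 0.02 0.95 0 0;0.3 0.02 0.95 0 0;0.4 0.02 0.95 0 0;1 0.02 0 0 0;1 0.02 0 0 0;1 0.02 0 0 0;1 0.02 0 0 0;1 0.02 0 0 0;0.15 0 0 0 0;0 0 -0.5 0 0"

```text
clock: 30.5
eef_pos: [0.6407, 0.1043, 0.19]
tool_rot: [0.001, 0.7, 0.714, 0.001]
ft_force: [-0.2, 0.4, -0.4]
grip_width: 0.0002
```

```bash
python3 st.py; python3 - <<'E'
from cell import env
import cv2
b=env.snapshot("scene")[:,:,::-1]
cv2.imwrite("pics/s12.png",cv2.resize(b[140:250,250:380],None,fx=5.4,fy=5.4,interpolation=cv2.INTER_CUBIC))
a=env.snapshot("top")[:,:,::-1]
cv2.imwrite("pics/t12.png",cv2.resize(a[200:325,215:310],None,fx=4.8,fy=4.8,interpolation=cv2.INTER_CUBIC))
E
```

```text
30.5 [0.6407 0.1043 0.19  ] yaw 91.19305084510559 tilt [ 0.0022  0.0002 -1.    ] [-0.1918  0.4267 -0.4093] [-0.043   0.0749 -0.0323] 0.00018689667231520953 0.03727774580828611
```

View pics/s12.png

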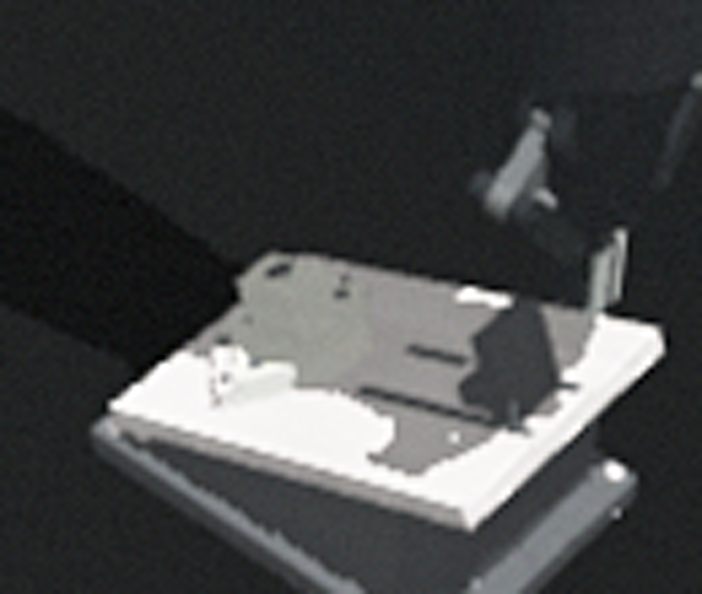

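View pics/t12.png

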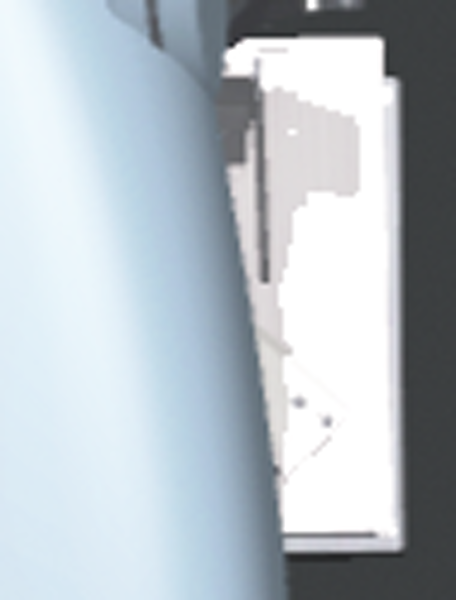

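play_rows:
  plan: "0 0 -0.7 0 0;0 0 -0.7 0 0;0 0 -0.7 0 0;0 0 -0.5 0 0;0 0 0 0 0;-0.15 0 -0.06 0 0;-0.15 0 -0.06 0 0;0 0 0 0 0;0 0 0 0 0;0 0 0 0 0"

```text
clock: 31.85
eef_pos: [0.6343, 0.1043, 0.1347]
tool_rot: [0.0, 0.7, 0.714, 0.0]
ft_force: [-0.8, 0.1, 0.8]
grip_width: 0.0004
```

```bash
python3 st.py; python3 - <<'E'
from cell import env
import cv2
b=env.snapshot("scene")[:,:,::-1]
cv2.imwrite("pics/s13.png",cv2.resize(b[160:250,250:380],None,fx=6,fy=6,interpolation=cv2.INTER_CUBIC))
E
```

```text
31.85 [0.6343 0.1043 0.1347] yaw 91.1935376842596 tilt [ 0.0003 -0.     -1.    ] [-0.7575  0.1112  0.8317] [ 0.0271  0.0467 -0.0191] 0.00037625331925095705 0.037824914267704506
```

View pics/s13.png

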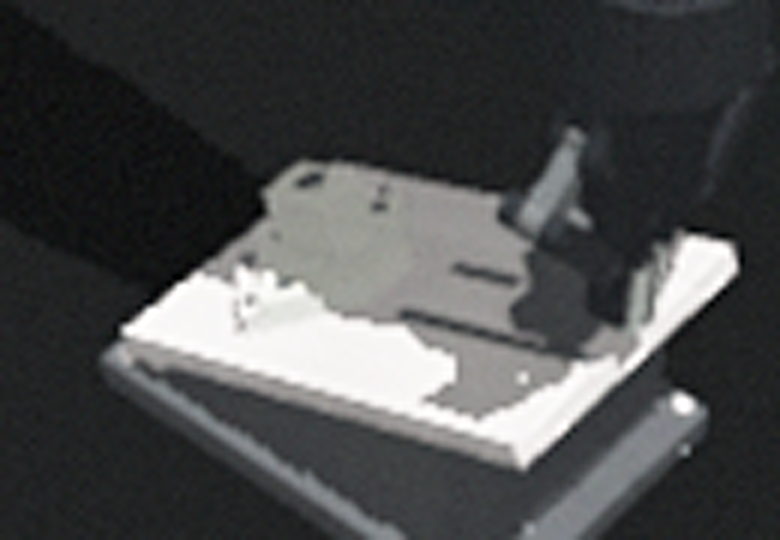

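play_rows:
  plan: "-0.1 0 -0.04 0 0;-0.1 0 -0.04 0 0;-0.1 0 -0.04 0 0;-0.1 0 -0.04 0 0;-0.1 0 -0.04 0 0;-0.1 0 -0.04 0 0;-0.1 -0.01 -0.04 0 0;-0.1 -0.01 -0.04 0 0;-0.1 0 -0.04 0 0;-0.1 0 -0.04 0 0"

```text
clock: 33.15
eef_pos: [0.6141, 0.1038, 0.1264]
tool_rot: [-0.0, 0.7, 0.714, -0.0]
ft_force: [3.0, 0.4, -0.4]
grip_width: -0.0
```

```bash
python3 st.py
```

```text
33.15 [0.6141 0.1038 0.1264] yaw 91.19327351534533 tilt [-0.0001 -0.0001 -1.    ] [ 2.996   0.3763 -0.3966] [ 0.0254 -0.6155 -0.0101] -3.137062599055703e-05 0.039102384671196665
```

play_rows:
  plan: "-0.13 0 -0.05 0 0;-0.13 0 -0.05 0 0;-0.13 -0.01 -0.05 0 0;-0.13 0 -0.05 0 0;-0.13 -0.01 -0.06 0 0;-0.13 0 -0.05 0 0;-0.13 -0.01 -0.05 0 0;-0.13 0 -0.05 0 0;-0.13 0 -0.06 0 0;-0.1 0 -0.04 0 0"

```text
clock: 34.4
eef_pos: [0.5886, 0.1032, 0.1163]
tool_rot: [0.0, 0.7, 0.714, -0.0]
ft_force: [2.7, -0.2, -1.4]
grip_width: 0.0001
```

```bash
python3 st.py; python3 - <<'E'
from cell import env
import cv2
b=env.snapshot("scene")[:,:,::-1]
cv2.imwrite("pics/s14.png",cv2.resize(b[165:225,270:360],None,fx=8,fy=8,interpolation=cv2.INTER_CUBIC))
E
```

```text
34.4 [0.5886 0.1032 0.1163] yaw 91.19077901630374 tilt [-0.     -0.0002 -1.    ] [ 2.7055 -0.1689 -1.3957] [-0.1187 -0.6232  0.0371] 0.00014492445836786612 0.0406372798861664
```

View pics/s14.png

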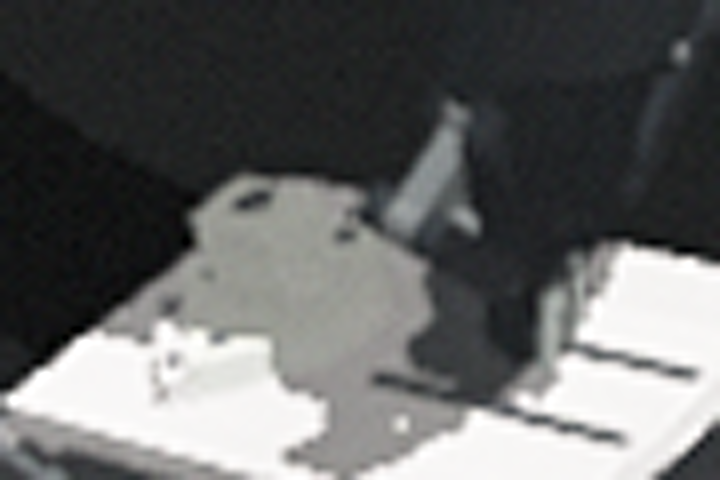

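play_rows:
  plan: "-0.015 0 -0.006 0 0;-0.015 0 -0.006 0 0;-0.015 0 -0.006 0 0;-0.015 0 -0.006 0 0;-0.015 0 -0.006 0 0;-0.015 0 -0.006 0 0;-0.015 0 -0.006 0 0;-0.015 0 -0.006 0 0;-0.015 0 -0.006 0 0;-0.015 -0.003 -0.006 0 0"

```text
clock: 35.7
eef_pos: [0.5858, 0.1031, 0.1151]
tool_rot: [0.0, 0.7, 0.714, -0.0]
ft_force: [2.1, -0.6, -0.2]
grip_width: 0.0002
```

```bash
python3 st.py
```

```text
35.7 [0.5858 0.1031 0.1151] yaw 91.19051397171113 tilt [-0.     -0.0001 -1.    ] [ 2.1275 -0.5577 -0.1829] [-0.2633 -0.525   0.0615] 0.00022902053455279897 0.040835431195906255
```

play_rows:
  plan: "-0.015 0 -0.006 0 0;-0.015 0 -0.006 0 0;-0.015 0 -0.006 0 0;-0.015 0 -0.006 0 0;-0.015 0 -0.006 0 0;-0.015 0 -0.006 0 0;-0.015 0 -0.006 0 0;-0.015 0 -0.006 0 0;-0.015 0 -0.006 0 0;-0.015 -0.003 -0.006 0 0"

```text
clock: 36.95
eef_pos: [0.5828, 0.1031, 0.1139]
tool_rot: [0.0, 0.7, 0.714, 0.0]
ft_force: [3.2, -1.1, 0.9]
grip_width: -0.0004
```

play_rows:
  plan: "-0.015 0 -0.006 0 0;-0.015 0 -0.006 0 0;-0.015 0 -0.006 0 0;-0.015 0 -0.006 0 0;-0.015 0 -0.006 0 0;-0.015 0 -0.006 0 0;-0.015 0 -0.006 0 0;-0.015 0 -0.006 0 0;-0.015 0 -0.006 0 0;-0.015 -0.003 -0.006 0 0"

```text
clock: 38.2
eef_pos: [0.5798, 0.1031, 0.1127]
tool_rot: [-0.0, 0.7, 0.714, 0.0]
ft_force: [2.3, -2.1, 0.4]
grip_width: 0.0
```

play_rows:
  plan: "-0.015 -0.002 -0.006 0 0;-0.015 -0.002 -0.006 0 0;-0.015 -0.002 -0.006 0 0;-0.015 -0.002 -0.006 0 0;-0.015 -0.002 -0.006 0 0;-0.015 -0.002 -0.006 0 0;-0.015 -0.002 -0.006 0 0;-0.015 -0.002 -0.006 0 0;-0.015 -0.002 -0.006 0 0;-0.015 -0.002 -0.006 0 0"

```text
clock: 39.45
eef_pos: [0.5768, 0.1029, 0.1115]
tool_rot: [-0.0, 0.7, 0.714, 0.0]
ft_force: [2.6, -1.0, 0.8]
grip_width: 0.0001
```

play_rows:
  plan: "-0.012 -0.002 -0.005 0 0;-0.012 -0.002 -0.005 0 0;-0.012 -0.002 -0.005 0 0;-0.012 -0.002 -0.005 0 0;-0.012 -0.002 -0.005 0 0;-0.012 -0.002 -0.005 0 0;-0.012 -0.002 -0.005 0 0;-0.012 -0.002 -0.005 0 0;-0.012 -0.002 -0.005 0 0;-0.012 0 -0.005 0 0"

```text
clock: 40.7
eef_pos: [0.5744, 0.1024, 0.1105]
tool_rot: [-0.0, 0.7, 0.714, 0.0]
ft_force: [1.9, 1.9, 0.5]
grip_width: 0.0001
```

play_rows:
  plan: "-0.012 0 -0.005 0 0;-0.012 0 -0.005 0 0;-0.012 0 -0.005 0 0;-0.012 0 -0.005 0 0;-0.012 0 -0.005 0 0;-0.012 0 -0.005 0 0;-0.012 0 -0.005 0 0;-0.012 0 -0.005 0 0;-0.012 0 -0.005 0 0;-0.012 0 -0.005 0 0"

```text
clock: 41.95
eef_pos: [0.572, 0.1023, 0.1095]
tool_rot: [0.0, 0.7, 0.714, 0.0]
ft_force: [2.8, 2.5, -0.0]
grip_width: 0.0
```

play_rows:
  plan: "-0.012 0.002 -0.005 0 0;-0.012 0 -0.005 0 0;-0.012 0.002 -0.005 0 0;-0.012 0 -0.005 0 0;-0.012 0.002 -0.005 0 0;-0.012 0 -0.005 0 0;-0.012 0 -0.005 0 0;-0.012 0 -0.005 0 0;-0.012 0 -0.005 0 0;-0.012 0 -0.005 0 0"

```text
clock: 43.2
eef_pos: [0.5696, 0.1023, 0.1085]
tool_rot: [0.0, 0.7, 0.714, -0.0]
ft_force: [1.7, 1.2, 1.5]
grip_width: -0.0001
```

```bash
python3 st.py
```

```text
43.2 [0.5696 0.1023 0.1085] yaw 91.18623129395026 tilt [-0.     -0.0003 -1.    ] [1.6566 1.1617 1.503 ] [ 0.1096 -0.37    0.0274] -0.00014684995681590076 0.04123947113132877
```

```bash
python3 - <<'E'
from cell import env
import cv2
b=env.snapshot("scene")[:,:,::-1]
c=b[165:225,270:360].astype('float32'); c=((c/255)**0.6*255).astype('uint8')
cv2.imwrite("pics/s15.png",cv2.resize(c,None,fx=8,fy=8,interpolation=cv2.INTER_CUBIC))
E
```

```text
(no output)
```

View pics/s15.png

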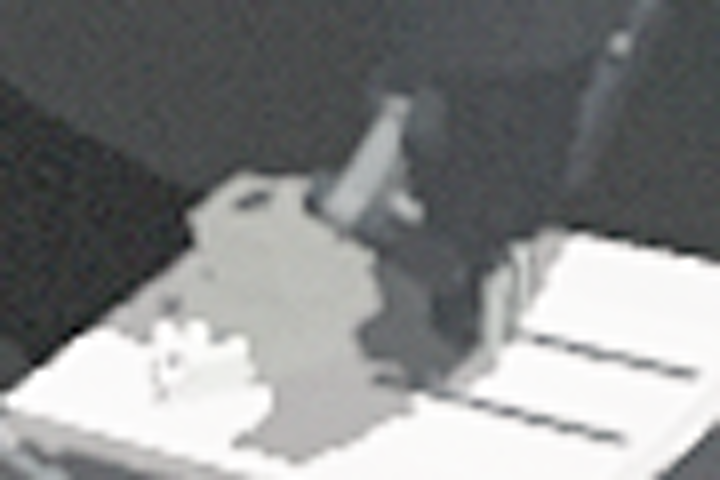

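play_rows:
  plan: "-0.012 0 -0.005 0 0;-0.012 0 -0.005 0 0;-0.012 0 -0.005 0 0;-0.012 0 -0.005 0 0;-0.012 0 -0.005 0 0;-0.012 0 -0.005 0 0;-0.012 0 -0.005 0 0;-0.012 0 -0.005 0 0;-0.012 0 -0.005 0 0;-0.012 0 -0.005 0 0"

```text
clock: 44.5
eef_pos: [0.5678, 0.1023, 0.1078]
tool_rot: [0.001, 0.7, 0.714, 0.0]
ft_force: [3.6, -0.6, 2.4]
grip_width: -0.0001
```

```bash
python3 st.py;  python3 - <<'E'
from h import *
np.set_printoptions(precision=1,suppress=True)
for xb in (.112,.116,.12,.124):
  P=np.array([[0,.016,0.043],[0,-.016,.043],[-.012,-.016,.043],[-.012,-.016,0],[0,-.016,0]])+[xb,0,0]
  print(xb,((proj("scene",nest(P))-[270,165]+.5)*8-.5).round(0).tolist())
E
```

```text
44.5 [0.5678 0.1023 0.1078] yaw 91.18556092667701 tilt [ 0.0014 -0.0001 -1.    ] [ 3.5584 -0.6191  2.3923] [-0.1334 -0.7003 -0.0379] -5.284877337444447e-05 0.04152949122361613
0.112 [[464.0, 210.0], [390.0, 270.0], [360.0, 263.0], [401.0, 390.0], [431.0, 398.0]]
0.116 [[475.0, 212.0], [401.0, 273.0], [370.0, 266.0], [411.0, 392.0], [442.0, 400.0]]
0.12 [[485.0, 214.0], [411.0, 275.0], [380.0, 268.0], [421.0, 395.0], [452.0, 403.0]]
0.124 [[496.0, 216.0], [422.0, 278.0], [390.0, 270.0], [431.0, 398.0], [462.0, 406.0]]
```

play_rows:
  plan: "-0.01 0 -0.004 0 0;-0.01 0 -0.004 0 0;-0.01 0 -0.004 0 0;-0.01 0 -0.004 0 0;-0.01 0 -0.004 0 0;0 0 0 0 0;0 0 0 0 0;0 0 0 0 0;0 0 0 0 0;0 0 0 0 0"

```text
clock: 45.75
eef_pos: [0.5677, 0.1024, 0.1079]
tool_rot: [0.001, 0.7, 0.714, 0.001]
ft_force: [5.7, -1.7, 1.7]
grip_width: -0.0001
```

```bash
python3 st.py
```

```text
45.75 [0.5677 0.1024 0.1079] yaw 91.18560265477348 tilt [ 0.0035 -0.     -1.    ] [ 5.6758 -1.7487  1.7063] [-0.1468 -1.2787  0.0443] -8.34675929096194e-05 0.041605309394355236
```

play_rows:
  plan: "-0.02 0 -0.008 0 0;-0.02 0 -0.008 0 0;-0.02 0 -0.008 0 0;-0.02 0 -0.008 0 0;0 0 0 0 0;0 0 0 0 0;0 0 0 0 0;0 0 0 0 0;0 0 0 0 0;0 0 0 0 0"

```text
clock: 47.0
eef_pos: [0.5676, 0.1023, 0.1079]
tool_rot: [0.002, 0.7, 0.714, 0.002]
ft_force: [8.3, -0.1, 3.3]
grip_width: 0.0
```

```bash
python3 st.py
```

```text
47.0 [0.5676 0.1023 0.1079] yaw 91.1723450309819 tilt [ 0.0068  0.     -1.    ] [ 8.33   -0.1008  3.2934] [-0.0902 -1.7417  0.0468] 4.8757111639897374e-05 0.04182920509550072
```

play_rows:
  plan: "-0.02 0 -0.008 0 0;-0.02 0 -0.008 0 0;-0.02 0 -0.008 0 0;0 0 0 0 0;0 0 0 0 0;0 0 0 0 0;0 0 0 0 0;0 0 0 0 0;0 0 0 0 0;0 0 0 0 0"

```text
clock: 48.25
eef_pos: [0.5675, 0.1023, 0.1079]
tool_rot: [0.003, 0.7, 0.714, 0.003]
ft_force: [10.1, 0.1, 2.2]
grip_width: 0.0003
```

```bash
python3 st.py
```

```text
48.25 [0.5675 0.1023 0.1079] yaw 91.17444180746548 tilt [ 0.0094  0.0001 -1.    ] [10.0703  0.1119  2.1884] [-0.166  -2.1215 -0.014 ] 0.0002514519619853811 0.041895308465190795
```

play_rows:
  plan: "0.05 0 0.02 0 0;0.1 0 0.04 0 0;0.1 0 0.04 0 0;0.15 0 0.06 0 0;0.3 0 0.12 0 0;0.4 0 0.3 0 0;0 0 1 0 0;0 0 1 0 0;0 0 1 0 0;0 0 1 0 0"

```text
clock: 49.5
eef_pos: [0.5855, 0.1025, 0.1984]
tool_rot: [-0.0, 0.7, 0.714, -0.0]
ft_force: [0.2, -0.1, 0.4]
grip_width: -0.0001
```

play_rows:
  plan: "0 -1 1 0 0;0 -1 1 0 0;0 -1 0.5 0 0;0 -1 0 0 0;0 -1 0 0 0;0 -1 0 0 0;0 -1 0 0 0;0 -1 0 0 0;0 -1 0 0 0;0 0 0 0 0"

```text
clock: 50.75
eef_pos: [0.5854, -0.0792, 0.2474]
tool_rot: [-0.0, 0.701, 0.714, -0.0]
ft_force: [0.3, 0.0, 0.9]
grip_width: -0.0001
```

```bash
python3 st.py; python3 - <<'E'
from cell import env
import cv2
b=env.snapshot("scene")[:,:,::-1]; cv2.imwrite("pics/s16f.png",b)
cv2.imwrite("pics/s16.png",cv2.resize(b[165:240,260:380],None,fx=6.5,fy=6.5,interpolation=cv2.INTER_CUBIC))
a=env.snapshot("top")[:,:,::-1]
cv2.imwrite("pics/t16.png",cv2.resize(a[200:325,215:310],None,fx=4.8,fy=4.8,interpolation=cv2.INTER_CUBIC))
E
```

```text
50.75 [ 0.5854 -0.0792  0.2474] yaw 91.05610894376099 tilt [-0.0001  0.     -1.    ] [0.3046 0.0097 0.9488] [ 0.0415 -0.0364 -0.0557] -0.00010177405549122883 -0.26644968651022005
```

View pics/s16.png

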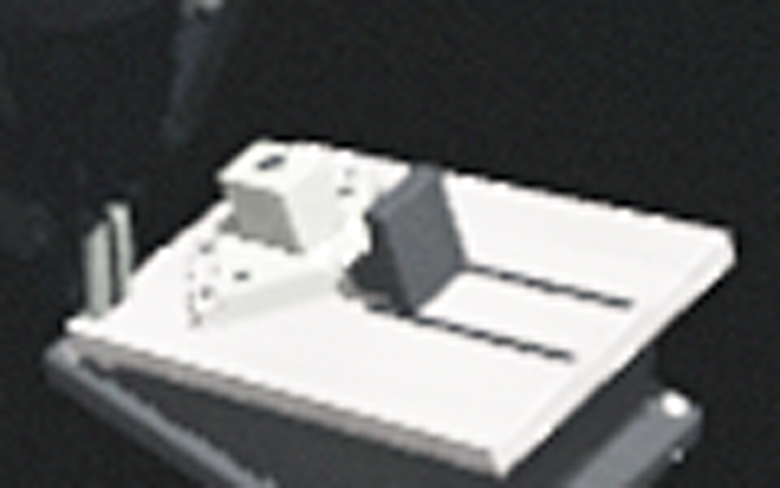

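View pics/t16.png

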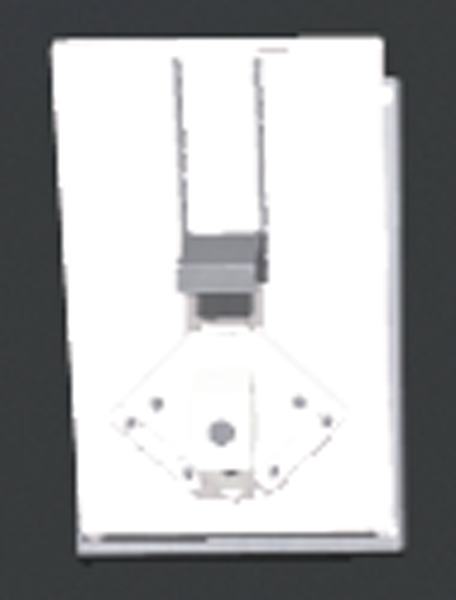

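The part sits square between both stops. Its boss hole is at top zoom (222,432), the flange holes are level at (157,404) and (299,402), and the nose meets the clip near (228,328). I'll check the numbers, then hand in.

```bash
python3 - <<'E'
from h import *
print(((proj("top",nest([[.0424,0,.042]]))-[215,200]+.5)*4.8-.5))
env.hand_in()
E
```

```text
[[222.77879324 429.08750168]]
the job is handed in; nothing more can be done
```

The part is loaded in the nest, sitting in the V with its clipped corner uphill. The clamp nose was left bearing on that corner, and I handed the job in at about 51 s. No verdict is reported, so what follows rests on my own checks.

**What I did**
- **Set-down:** I gripped the smallest part by its boss, turned its clip uphill and lowered it onto the slope. The gripper can't tilt, so I loosened the grip and let the part pivot nearly flat against the plate. The pressing force at the wrist peaked at about 19 N when I read it.
- **Release:** I let go an estimated 15–25 mm uphill of home, and the part slid into the V by itself.
- **Clamp:** I pushed the clamp slide down with closed fingers, at about 3 N while it slid. Once the nose met the part it stopped moving, and I raised the push to about 10.3 N. I then drew the arm back uphill and clear of everything.

**Last checks**
- **Position:** In the top view the boss hole is within about 1.5 mm of where it should be when fully home. That is no finer than the camera calibration, which is good to about 2 mm.
- **Squareness:** The flange holes are level and the part looks square against both stops.
- **Forces:** The wrist force was back near zero after I withdrew.

**Not measured**
- **Nose contact:** I can't read the force between nose and part directly. It is inferred from the 10 N push less about 3 N of sliding friction, and from seeing them touch in the top view.
- **Release moment:** While pressing down, the fingers seem to have slid a few millimetres down the boss. I didn't look at the exact moment of release, so the let-go distance and flatness are estimates.
- **Force peaks:** Forces were read only at the end of each move, so brief peaks in between would not show.
- **Bystanders:** I didn't re-measure the sphere, angle plate or ring gauge; I kept the arm above or away from them.

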